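Shut, pin and squeeze a clamshell pipe jig for tacking

TASK

The clamshell welding jig around the pipe stub stands open: swing its hinged half fully shut, then take the lock pin (the one with the tall, narrow knob) from the rack and push it through the aligned holes of fork and tongue until its knob sits on the fork. Then squeeze the two flat flanges of the halves firmly together between the fingers, taken from above, and finish while still squeezing: do not let go. Leave the short pin with the broad, flat head in the rack and do not knock the other things about.

Things in the scene. Friction and masses are not known exactly. Their poses are not given: they have to be found in the camera images.
- jaw_hinge (a point): Point on the jig's upright hinge axis, 50 mm above the table, at one end of the jig. Its axes are those of the fixed jig, z up: both halves reach 200 mm along -y when shut and meet in the upright plane x = 0, the fixed half on the +x side. The jig stands on a fixed base plate 150 x 250 x 8 mm, centred 100 mm along -y, painted grey; the rest is bare steel.
- jaw (a joint): Angle of the swinging half about the hinge: 0 is fully shut (hard stop), growing to 1.0 as it swings open towards -x of jaw_hinge; it starts at 0.4 to 0.8. The hinge is stiff (friction about 0.25 N m): the half stays where it is left. Seen from above, closing turns it counter-clockwise.
- push_face (a point): Middle of the outer face of the swinging half's flat flange (jaw_c0; 68 mm long, 25 to 75 mm above the table, 14 mm thick), 50 mm above the table, 121 mm from the hinge axis along the half. Axes turn with the half: -x points out of the face, y along the half to the hinge. Beyond its far end is the tongue (34 x 34 x 12 mm, 34 to 46 mm above the table).
- seam_top (a point): Middle of the top edge of the fixed half's flange (jig_c0; same size, on the +x side) on the meeting plane, 75 mm above the table. When shut, the two flanges together are 28 mm thick, centred here, with 40 mm free on either side, and can be pinched across (along x) from above. The pin hole is 64 mm along -y from here. Axes as jaw_hinge.
- pin_hole (a point): Centre of the hole's mouth on top of the fixed half's fork, 58 mm above the table. Fork: two ears 34 x 34 mm, 10 mm thick; the swinging half's tongue comes between them and the three upright holes (14.5 mm) line up only when the jig is shut. It is 36 mm from the mouth to the fork's lower side. Axes as jaw_hinge.
- pin_knob (a point): Centre of the lock pin's knob. Plain steel pin, about 130 g, upright in one of the rack's two holes: knob 22 mm diameter, 30 mm tall; below it a shank 12 mm diameter, 46 mm long with a 9 mm tapered nose. z points up along the pin; the knob's underside is 15 mm below this point. In the rack it is 12 mm above the rack's top, the nose 34 mm deep.
- rack: Fixed dark steel block 55 x 135 x 44 mm (x, y, z), origin at the centre of its underside; two upright 14 mm holes 34 mm deep, 40 mm either side of the centre along y, holding the lock pin and the short pin, in either order.
- short_pin: Short steel pin in the other hole of the rack, to be left there: flat head 34 mm diameter and 12 mm thick that rests on the rack's top. Origin at its lower end.
- square: Grey magnetic welding square lying flat, about 95 mm, 16 mm high. Bystander.
- spray_can: Upright spray can, 60 mm diameter, 140 mm tall. Bystander; origin at its foot.
- hammer: Hammer lying flat, 260 mm. Bystander.
- brush: Brush lying flat, 240 mm. Bystander.
- rod_tin: Tin, 68 mm diameter, 100 mm tall, with welding rods standing out to 166 mm. Bystander; origin at its foot.
- flange_ring: Steel pipe flange lying flat, 90 mm diameter, 14 mm thick. Bystander.
- coupling: Short pipe coupling standing upright, 52 mm diameter, 38 mm tall. Bystander.
- pipe_top (a point): Top centre of the fixed pipe stub held by the jig: 48 mm diameter, 88 mm above the table, 55 mm along -y from the hinge. The saddles of the two halves around it reach 44 mm to either side, 25 to 75 mm above the table. Axes as jaw_hinge.
Things that resemble listed ones, but are neither listed nor needed, are in the scene too. Leave any blue or green look-alike of the part that bears pin_knob alone.

How it is judged (in metres and radians):
On the way, in this order (a step that is already met when the one before it is completed fails the run):
1. the jig is swung fully shut (value of joint jaw below 0.02 rad), for 0.2 s.
2. the lock pin is through fork and tongue with its knob on the fork, the jig shut (value of joint jaw below 0.025 rad and horizontal distance between pin_knob and pin_hole below 0.005 m and z of pin_knob in the frame of pin_hole below 0.019 m and angle between the z axis of pin_knob and the z axis of pin_hole, either way round below 0.12 rad), for 0.2 s.
At the end, for the whole second after the job is handed in: Jig shut within 0.012 rad; lock pin upright through fork and tongue, knob within 4 mm of sitting on the fork and 5 mm of the hole axis; fingers reach at least 7 mm down both sides of the flange pair and press each flange with over 5 N, throughout the last second (value of joint jaw below 0.012 rad and horizontal distance between pin_knob and pin_hole below 0.005 m and z of pin_knob in the frame of pin_hole below 0.019 m and angle between the z axis of pin_knob and the z axis of pin_hole, either way round below 0.12 rad and contact force between the fingers and jaw_c0 above 5 N and contact force between the fingers and jig_c0 above 5 N and z of the grasp point in the frame of seam_top below 0.012 m); the arm keeps its last pose, push and grip.
It fails at once if the short pin is taken out of its hole (distance of short_pin from where it was at the start of the episode above 0.02 m).
It fails at once if a bystander is knocked about (moved more than 40 mm) (distance of any of square, spray_can, hammer, brush, rod_tin, flange_ring, coupling from where it was at the start of the episode above 0.04 m).
It also fails if it takes over 70 s, if anything falls off the work surface, if the arm or the gripper's body presses on something with over 40 N, if the wrist force passes 120 N, or if a joint passes its speed limit or range.

ROBOT

A 6-joint arm with a two-finger parallel gripper is mounted at the origin on the work surface. World frame = base frame: x ahead of the robot, y to its left, z up, the work surface at z = 0. Lengths are in mm, angles in rad, forces in N, time in s.
With the tool pointing down it reaches from about 350 to 975 mm from the base axis. Payload 7.1 kg.
Tool frame: the origin (TCP) lies on the front face of the gripper's body, between the roots of the fingers; the fingertips stand 80 mm ahead of it and the grasp point (between the pads) lies 61 mm ahead of it (env.tips_ahead is the distance from the TCP to the fingertips, in mm); z points along the fingers, y is the direction in which the jaws open and shut (so a half turn about z gives the same grasp; the last joint's range is limited). The gripper opens to 88 mm and grips with 3 to 60 N. Pads are 20 mm wide; open, the fingers measure 115 mm over their backs; the gripper's body (75 mm by 178 mm) begins 61 mm behind the grasp point.
Start: joints at [1.132, 0.423, 1.63, -0, 1.089, -0.019], TCP at [254.704, 570.729, 302.675] pointing down, gripper open.
Joint ranges: [-3, 3], [-0.9, 2.11], [0.09, 2.58], [-1.31, 4.45], [0.11, 2.69], [-2.54, 2.54]. Speed limits (rad/s): [2.39, 2.39, 3.01, 3.14, 3.14, 3.14].

INTERFACE

Orientations are given as a unit quaternion [x, y, z, w].
In Python, from station import env, set_gripper, viewer, workorder gives the robot as it stands. Calls block until the motion is done:
- env.reach(position, orientation): joint-space move of the TCP to a pose.
- env.move_l(position, rot=None, rate=150, f_stop=None): straight line of the TCP; rot=None keeps the orientation; rate is the mean speed in mm/s. With f_stop (N) it stops when the force on the tool has changed by that much, and returns True; else False.
- env.move_joints(angles): joint-space move.
- set_gripper(opening): finger opening in mm; the grip force is fixed at half the most; returns when the fingers have stopped.
- env.hold(seconds).
- env.ik(position, orientation): joint angles nearest the present ones, or None.
- env.read_state(): the state.
- viewer.camera(name): name is "scene" or "top"; returns the picture (384x512x3 uint8, blue, green, red); there is no depth.
- viewer.camera_params(name): a dict with "fx", "fy", "cx", "cy" (pixels), "dist" ([k1, k2, p1, p2, k3] as OpenCV has them; the pictures are not rectified), "pose" (4x4, takes a point from camera to world coordinates). Camera axes: x right, y up, looking along -z (the intrinsics and any distortion apply to the point x, -y, -z); pixel columns grow to the right and rows downward; lengths in mm; the calibration is good to about 2 mm. A picture is of the moment at which its call begins. camera_params takes no time and is no camera call.
A pose or a line that the arm cannot do raises env.IKError and nothing moves.
- workorder.sign_off(): hands the job in, once; it reports no verdict.
The state is a dict: "time_s": time; "qpos": joint angles; "dq": joint speeds; "tau": joint torques, N m; "tool_pos": TCP position; "orientation": TCP orientation; "force": force on the tool from outside, world axes, zero at the start; "wrist_torque": the same for the moment, N m; "width": finger opening in mm.
Only numpy, scipy, OpenCV 4.12 (cv2) and the standard library are available. Lean on these libraries where they do the work, as an engineer would, in place of code of your own. Each camera call takes 0.05 s, during which the arm holds its last target.

## Working session

There is one attempt and no reset: what is moved stays moved. The work goes in short steps, each a Python script; the robot and the scene stay as the last script left them, time stands still between calls to the robot, and variables do not carry over. Pictures are saved under pics/ and viewed, and the job is handed in when it is done.

```bash
ls && mkdir -p pics && python3 - <<'E'
from station import env, viewer
import cv2, numpy as np
for n in ("scene","top"):
    im=viewer.camera(n); cv2.imwrite(f"pics/{n}0.png",im)
    cv2.imwrite(f"pics/{n}0v.png",cv2.resize(im,(800,600),interpolation=cv2.INTER_CUBIC))
    p=viewer.camera_params(n); print(n,{k:np.round(v,3).tolist() for k,v in p.items()})
s=env.read_state(); print(s["time_s"],s["tool_pos"],s["orientation"],s["width"])
E
```

```text
pics
scene {'fx': 439.341, 'fy': 439.341, 'cx': 256.335, 'cy': 197.197, 'dist': [-0.098, 0.0, 0.0, 0.0, 0.0], 'pose': [[-0.738, -0.407, 0.538, 1203.861], [0.675, -0.449, 0.586, 723.298], [0.004, 0.795, 0.606, 802.103], [0.0, 0.0, 0.0, 1.0]]}
top {'fx': 351.458, 'fy': 351.458, 'cx': 249.982, 'cy': 193.336, 'dist': [-0.067, 0.0, 0.0, 0.0, 0.0], 'pose': [[0.013, 0.995, -0.1, 470.771], [-1.0, 0.012, -0.016, -5.934], [-0.014, 0.1, 0.995, 1191.883], [0.0, 0.0, 0.0, 1.0]]}
0.1 [254.53538146 570.39756144 301.99000778] [ 2.08350167e-01  9.78054061e-01 -6.62602538e-04 -1.51286350e-04] 87.29992230769437
```

View pics/scene0v.png

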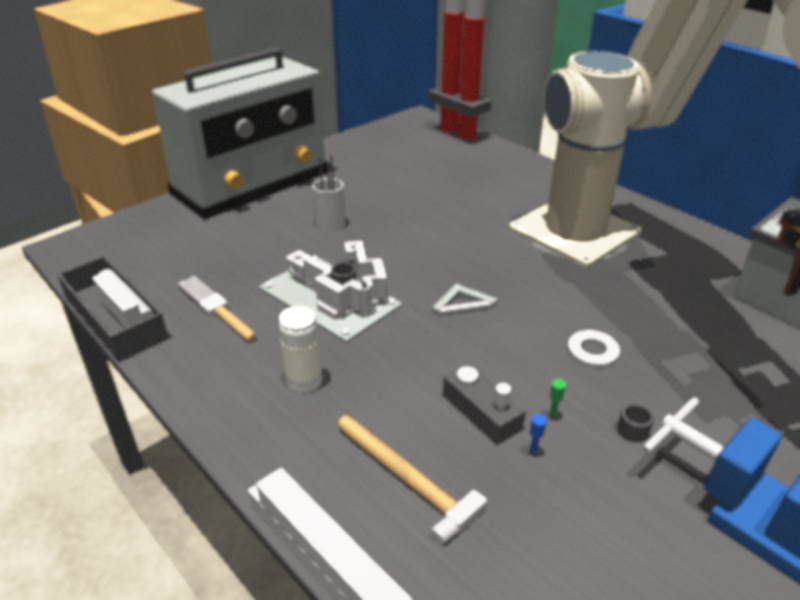

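View pics/top0v.png

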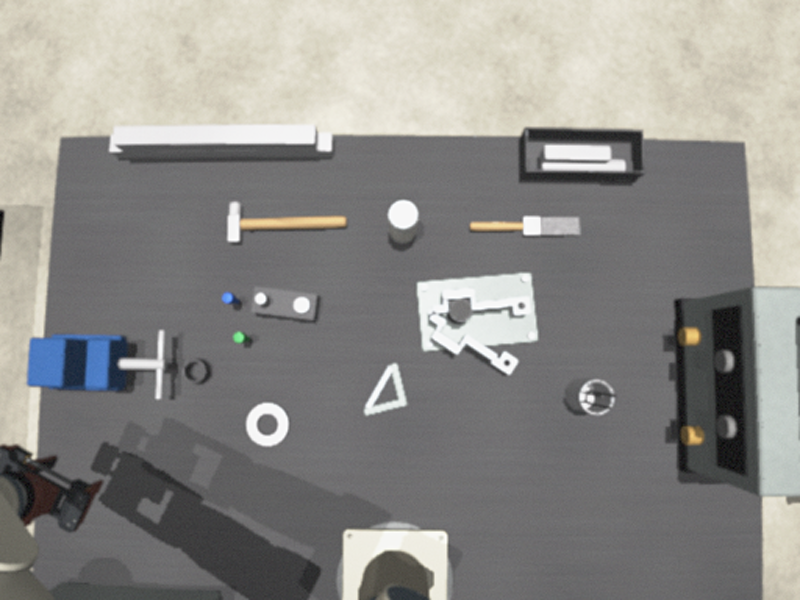

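The top view shows the jig at about (475,310) with its swinging half open towards the robot. The lock pin is at about (261,298), the short pin at (301,305), and the blue and green look-alikes are at (228,298) and (239,337). I'll zoom in to measure these.

```bash
cat > h.py <<'E'
import cv2, numpy as np
from station import env, set_gripper, viewer, workorder
from scipy.spatial.transform import Rotation as R
def ray(n,uv):
    p=viewer.camera_params(n); K=np.array([[p["fx"],0,p["cx"]],[0,p["fy"],p["cy"]],[0,0,1]])
    q=cv2.undistortPoints(np.array([[uv]],float),K,np.array(p["dist"],float))[0,0]
    T=np.array(p["pose"]); return T[:3,3], T[:3,:3]@np.array([q[0],-q[1],-1.])
def onz(n,uv,z):
    o,d=ray(n,uv); return o+d*(z-o[2])/d[2]
def proj(n,P):
    p=viewer.camera_params(n); K=np.array([[p["fx"],0,p["cx"]],[0,p["fy"],p["cy"]],[0,0,1]])
    T=np.array(p["pose"]); c=(np.atleast_2d(P)-T[:3,3])@T[:3,:3]; c=c*[1,-1,-1]
    return cv2.projectPoints(c,np.zeros(3),np.zeros(3),K,np.array(p["dist"],float))[0][:,0]
def tri(u1,u2):
    o1,d1=ray("top",u1);o2,d2=ray("scene",u2);d1/=np.linalg.norm(d1);d2/=np.linalg.norm(d2)
    t=np.linalg.lstsq(np.c_[d1,-d2],o2-o1,rcond=None)[0]
    a=o1+t[0]*d1;b=o2+t[1]*d2; return (a+b)/2,np.linalg.norm(a-b)
def crop(im,x,y,w,h,s,path):
    c=cv2.resize(im[y:y+h,x:x+w],None,fx=s,fy=s,interpolation=cv2.INTER_CUBIC); cv2.imwrite(path,c)
E
python3 - <<'E'
from h import *
t=cv2.imread("pics/top0.png"); s=cv2.imread("pics/scene0.png")
crop(t,255,165,100,80,8,"pics/tj.png")
crop(t,135,170,80,60,10,"pics/tr.png")
crop(s,160,140,100,80,8,"pics/sj.png")
crop(s,270,220,100,75,8,"pics/sr.png")
E
```

```text
(no output)
```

View pics/tj.png

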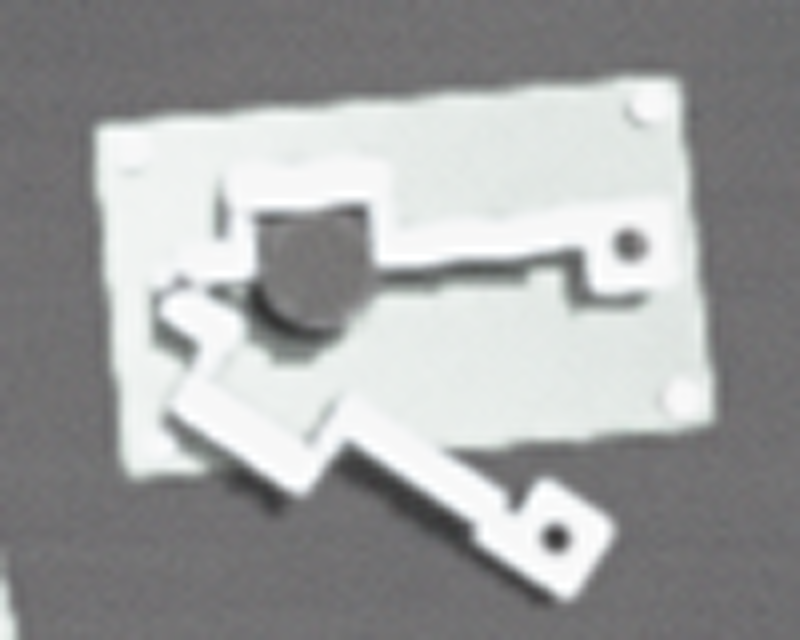

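View pics/tr.png

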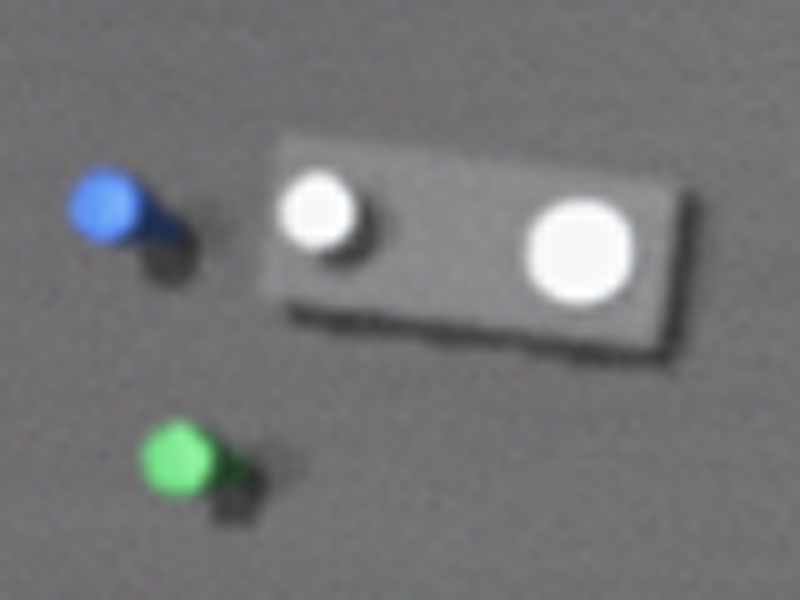

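View pics/sj.png

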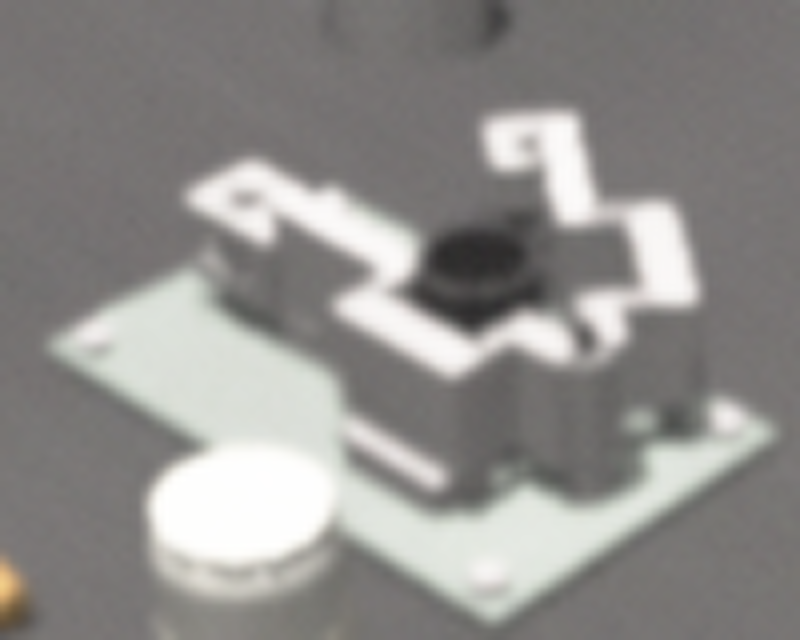

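View pics/sr.png

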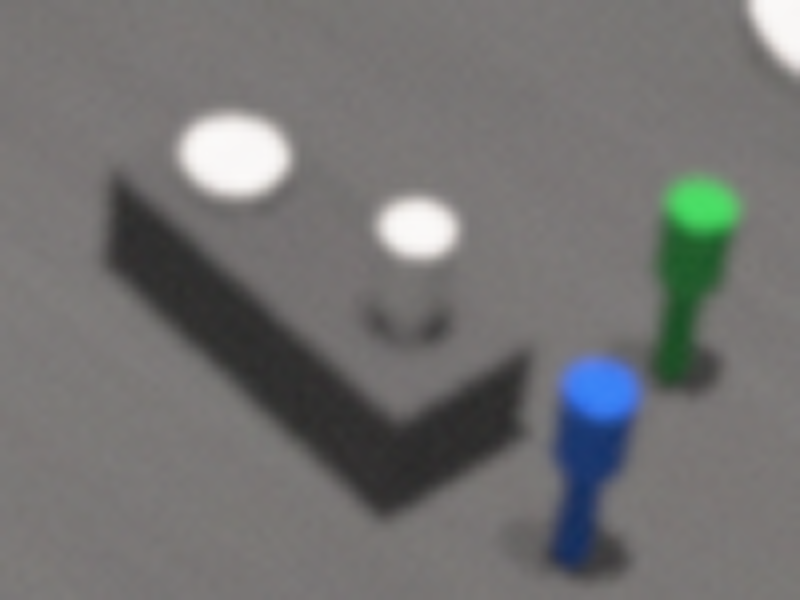

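Crop readings:
- **Plate corners (top view):** (97,125), (680,78), (715,423), (128,475).
- **Fork hole:** (630,245) in the top view, (243,198) in the scene view.
- **Lock knob top:** (318,210) in the top view, (418,229) in the scene view.

I'll refine these with masks.

```bash
cat > meas.py <<'E'
from h import *
def cv(x0,y0,s,p): return np.array([x0+(p[0]+.5)/s-.5,y0+(p[1]+.5)/s-.5])
def darkc(im,uv,r=2,ref=3):
    g=cv2.cvtColor(im,cv2.COLOR_BGR2GRAY).astype(float); u,v=np.round(uv).astype(int)
    ys,xs=np.mgrid[v-r:v+r+1,u-r:u+r+1]; w=np.clip(230-g[v-r:v+r+1,u-r:u+r+1],0,None)
    return np.array([(w*xs).sum(),(w*ys).sum()])/w.sum()
def blob(im,uv,box,th=205):
    g=cv2.cvtColor(im,cv2.COLOR_BGR2GRAY); u,v=np.round(uv).astype(int); x0,y0=u-box,v-box
    c=cv2.resize(g[y0:y0+2*box+1,x0:x0+2*box+1],None,fx=8,fy=8,interpolation=cv2.INTER_CUBIC)
    cs,_=cv2.findContours((c>th).astype(np.uint8),cv2.RETR_EXTERNAL,cv2.CHAIN_APPROX_NONE)
    k=max(cs,key=cv2.contourArea); e=cv2.fitEllipse(k); return cv(x0,y0,8,e[0]),np.array(e[1])/8
E
python3 - <<'E'
from meas import *
np.set_printoptions(precision=2,suppress=True)
t=cv2.imread("pics/top0.png"); s=cv2.imread("pics/scene0.png")
C=[onz("top",cv(255,165,8,p),8)[:2] for p in [(97,125),(680,78),(715,423),(128,475)]]
C=np.array(C);print("plate",C, "sides",[np.linalg.norm(C[i]-C[(i+1)%4]) for i in range(4)],"ctr",C.mean(0))
my=(C[0]+C[3]-C[1]-C[2]); yaw=np.arctan2(-my[0],my[1]); mx=C[0]+C[1]-C[2]-C[3]; print("yaw",yaw,np.arctan2(mx[1],mx[0]))
S=[onz("scene",cv(160,140,8,p),8)[:2] for p in [(490,622),(48,345),(778,428)]]; S=np.array(S);print("scene plate",S)
ht=darkc(t,cv(255,165,8,(630,245)));hs=darkc(s,cv(160,140,8,(243,198)))
print("hole",ht,hs,onz("top",ht,58),onz("scene",hs,58),tri(ht,hs))
jt=darkc(t,cv(255,165,8,(555,538)));print("tongue hole",jt,onz("top",jt,46))
th=150
kt,e1=blob(t,cv(135,170,10,(318,210)),6,185);ks,e2=blob(s,cv(270,220,8,(418,229)),7,200)
print("knob",kt,e1,ks,e2,onz("top",kt,86),onz("scene",ks,86),tri(kt,ks))
kt,e1=blob(t,cv(135,170,10,(580,250)),7,185);ks,e2=blob(s,cv(270,220,8,(235,156)),8,200)
print("short",kt,e1,ks,e2,onz("top",kt,56),onz("scene",ks,56),tri(kt,ks))
print("rack corners",[onz("top",cv(135,170,10,p),44)[:2] for p in [(280,135),(685,185),(665,350),(265,300)]])
E
```

```text
plate [[ 635.54  -43.54]
 [ 658.69 -291.78]
 [ 512.12 -304.79]
 [ 487.58  -57.79]] sides [np.float64(249.31663894374168), np.float64(147.1456271057341), np.float64(248.20888383669626), np.float64(148.64702625713727)] ctr [ 573.48 -174.47]
yaw 0.09600664424979788 0.0923166851988627
scene plate [[ 635.44  -42.18]
 [ 658.25 -289.85]
 [ 483.3   -58.29]]
hole [333.22 195.2 ] [190.17 164.44] [ 582.02 -258.11   58.  ] [ 581.78 -257.41   58.  ] (array([ 581.8 , -257.94,   57.82]), np.float64(0.6275338364315224))
tongue hole [324.01 231.8 ] [ 463.55 -229.76   46.  ]
knob [166.16 190.58] [7.14 7.5 ] [321.78 248.06] [6.63 8.98] [587.85 278.79  86.  ] [586.57 279.47  86.  ] (array([587.38, 279.23,  86.33]), np.float64(1.3534858226393132))
short [192.49 194.67] [10.46 10.87] [298.84 238.91] [ 9.28 12.84] [578.58 199.29  56.  ] [578.2  200.43  56.  ] (array([578.25, 199.77,  55.58]), np.float64(1.0872545554090036))
rack corners [array([617.29, 302.68]), array([602.08, 167.1 ]), array([547.48, 172.25]), array([562.31, 305.58])]
```

Both views agree to about 1 mm. The distance from hinge to tongue hole comes out at 186 mm (nominal 185), and the jaw angle at about 0.67 rad. Next I'll plan the push and check its clearances.

```bash
cat >> h.py <<'E'
YAW=0.094; hole=np.array([581.9,-257.9])
def frame(y): return np.array([[np.cos(y),-np.sin(y)],[np.sin(y),np.cos(y)]])
hinge=hole+frame(YAW)@[0,185]; seam=hole+frame(YAW)@[0,64]
knob=np.array([587.3,279.1])
def down(a):
    y=np.array([np.cos(a),np.sin(a),0]);z=np.array([0,0,-1.]);return R.from_matrix(np.c_[np.cross(y,z),y,z]).as_quat()
def jawpt(th,off,r): return hinge+frame(YAW-th)@[off,-r]
E
python3 - <<'E'
from meas import *
np.set_printoptions(precision=3,suppress=True)
print(hinge,seam)
th=0.668
s=0.64
for n,p,z in [("can",(403,215),140),("tin",(597,397),100),("squareA",(395,365),16),("squareB",(406,403),16),("blue",(228,298),76),("green",(239,337),76)]:
    print(n,onz("top",np.array(p)*s,z))
for t,off in [(th,-45),(th,-27.5),(0,-27.5)]:
    p=jawpt(t,off,135); 
    for z in (110,250):
      for k in (0,np.pi,-np.pi/2, np.pi/2):
        q=env.ik([*p,z],down(YAW-t+k)); print(t,off,z,k,p,q)
for nm,p,z in [("knob",knob,140),("seam",seam,134),("hole",hole,260)]:
    print(nm,env.ik([*p,z],down(YAW)),env.ik([*p,z],down(YAW+np.pi)))
E
```

```text
[564.536 -73.717] [ 575.893 -194.183]
can [748.472 -11.498 140.   ]
tin [ 396.949 -399.242  100.   ]
squareA [454.658   1.364  16.   ]
squareB [374.849 -22.92   16.   ]
blue [587.71  347.465  76.   ]
green [507.642 321.195  76.   ]
0.668 -45 110 0 [ 453.443 -162.646] [-0.369  0.548  2.042 -0.     0.552  0.205]
0.668 -45 110 3.141592653589793 [ 453.443 -162.646] None
0.668 -45 110 -1.5707963267948966 [ 453.443 -162.646] [-0.369  0.548  2.042 -0.     0.552  1.776]
0.668 -45 110 1.5707963267948966 [ 453.443 -162.646] [-0.369  0.548  2.042 -0.     0.552 -1.366]
0.668 -45 250 0 [ 453.443 -162.646] [-0.369  0.291  1.982 -0.     0.869  0.205]
0.668 -45 250 3.141592653589793 [ 453.443 -162.646] None
0.668 -45 250 -1.5707963267948966 [ 453.443 -162.646] [-0.369  0.291  1.982 -0.     0.869  1.776]
0.668 -45 250 1.5707963267948966 [ 453.443 -162.646] [-0.369  0.291  1.982 -0.     0.869 -1.366]
0.668 -27.5 110 0 [ 468.138 -172.149] [-0.376  0.562  2.005 -0.     0.575  0.198]
0.668 -27.5 110 3.141592653589793 [ 468.138 -172.149] None
0.668 -27.5 110 -1.5707963267948966 [ 468.138 -172.149] [-0.376
[... 585 characters left out ...]
 549.828 -210.702] None
0 -27.5 110 -1.5707963267948966 [ 549.828 -210.702] [-0.386  0.645  1.804 -0.     0.693  1.091]
0 -27.5 110 1.5707963267948966 [ 549.828 -210.702] [-0.386  0.645  1.804 -0.     0.693 -2.051]
0 -27.5 250 0 [ 549.828 -210.702] [-0.386  0.436  1.751 -0.     0.955 -0.48 ]
0 -27.5 250 3.141592653589793 [ 549.828 -210.702] None
0 -27.5 250 -1.5707963267948966 [ 549.828 -210.702] [-0.386  0.436  1.751 -0.     0.955  1.091]
0 -27.5 250 1.5707963267948966 [ 549.828 -210.702] [-0.386  0.436  1.751 -0.     0.955 -2.051]
knob [ 0.425  0.664  1.654 -0.     0.824  0.331] None
seam [-0.345  0.626  1.756 -0.     0.759 -0.439] None
hole [-0.436  0.488  1.634 -0.     1.019 -0.53 ] None
```

```bash
python3 - <<'E'
from h import *
np.set_printoptions(precision=2,suppress=True)
th=0.668
set_gripper(0); print("w",env.read_state()["width"])
env.reach([*jawpt(th,-47,135),250],down(YAW-th))
print(env.move_l([*jawpt(th,-47,135),110],rate=200,f_stop=15))
for t in np.linspace(th,0.06,8):
    st=env.move_l([*jawpt(t,-27,135),110],rot=down(YAW-t),rate=120,f_stop=30)
    s=env.read_state(); print(round(t,3),st,s["tool_pos"],s["force"])
    if st: break
if not st:
    p=jawpt(0,-27,135)+frame(YAW)@[8,0]
    st=env.move_l([*p,110],rot=down(YAW),rate=30,f_stop=20)
    s=env.read_state(); print(st,(frame(YAW).T@(s["tool_pos"][:2]-hinge)),s["force"])
    env.hold(0.3)
cv2.imwrite("pics/top1.png",im:=viewer.camera("top")); crop(im,255,165,100,80,8,"pics/tj1.png")
print(env.read_state()["time_s"],env.read_state()["force"])
E
```

```text
w 0.5172631186303038
False
0.668 False [ 469.35 -172.79  111.03] [0.18 0.44 0.24]
0.581 False [ 477.44 -180.36  110.4 ] [ 0.41  0.05 -0.68]
0.494 False [ 486.95 -187.37  110.13] [0.55 0.21 0.58]
0.407 False [ 497.11 -193.64  110.03] [-0.8   1.17  0.27]
0.321 False [ 507.77 -199.04  110.01] [ 0.12  0.15 -0.66]
0.234 False [ 518.85 -203.47  110.  ] [ 0.09 -1.01  0.21]
0.147 False [ 530.28 -206.95  109.97] [-0.75  0.8   0.55]
0.06 False [ 541.96 -209.42  110.  ] [-0.49 -0.28 -0.12]
True [ -26.56 -134.24] [-1.77 -0.27  1.35]
7.8167 [0.32 1.06 0.19]
```

View pics/tj1.png

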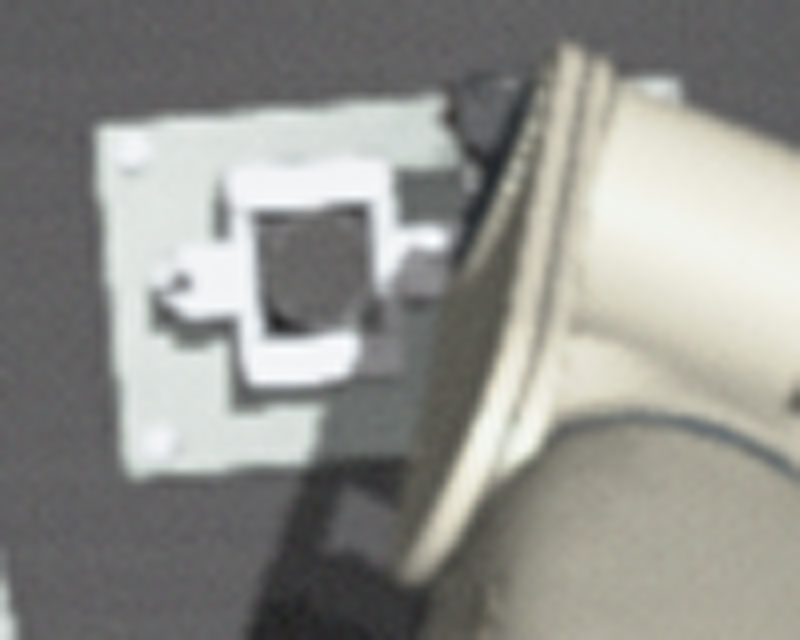

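The jaw's saddle now meets the fixed half, and the push stopped at -26.6 mm with the shut position expected at about -27.5. I'll press once more, back off, and check the hinge gap.

```bash
python3 - <<'E'
from h import *
np.set_printoptions(precision=2,suppress=True)
F=frame(YAW)
L=lambda: F.T@(env.read_state()["tool_pos"][:2]-hinge)
p=hinge+F@[-18,-134.5]
print(env.move_l([*p,110],rate=15,f_stop=25),L(),env.read_state()["force"])
env.hold(.4);print(L(),env.read_state()["force"])
p=hinge+F@[-50,-134.5]
env.move_l([*p,110],rate=150)
env.move_l([*p,260],rate=200)
set_gripper(88)
env.move_l([*knob,260],rot=down(YAW),rate=250)
cv2.imwrite("pics/top2.png",im:=viewer.camera("top")); crop(im,255,165,100,80,8,"pics/tj2.png")
cv2.imwrite("pics/scene2.png",im:=viewer.camera("scene")); crop(im,160,140,100,80,8,"pics/sj2.png")
print(env.read_state()["time_s"])
E
```

```text
True [ -26.32 -133.84] [-1.41 -0.68  0.36]
[ -26.41 -133.73] [-1.52 -0.23  0.49]
13.4667
```

View pics/tj2.png

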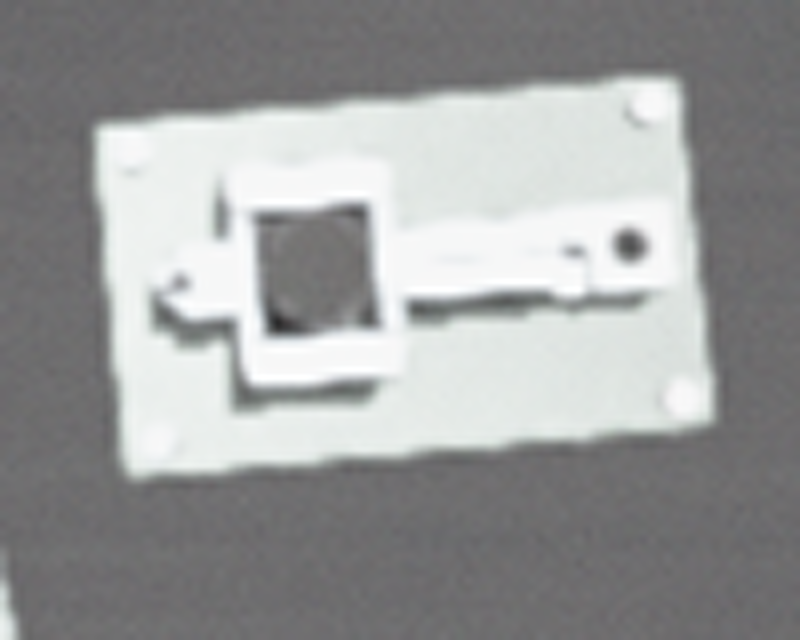

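View pics/sj2.png

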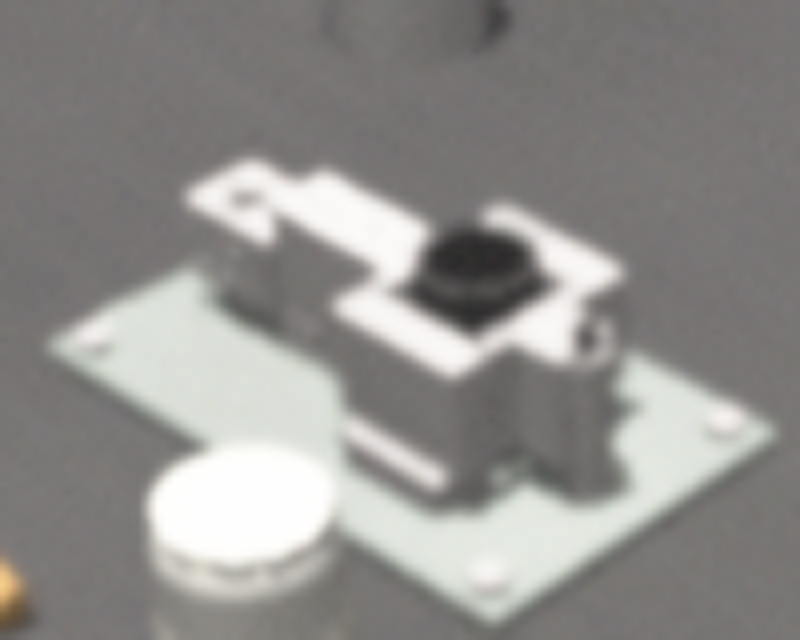

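Both views show the flanges meeting with no visible gap; the fork hole is at crop (630,245) in the top view. Next is the lock pin.

```bash
python3 - <<'E'
from h import *
np.set_printoptions(precision=2,suppress=True)
print(env.move_l([*knob,140.5],rate=150,f_stop=15),env.read_state()["tool_pos"])
set_gripper(10); s=env.read_state(); print("w",s["width"],s["force"])
im=viewer.camera("scene"); crop(im,270,200,100,75,8,"pics/g1.png")
env.move_l([*knob,262],rate=120); s=env.read_state(); print("w",s["width"],s["force"],s["tool_pos"])
env.move_l([*hole,262],rot=down(YAW),rate=220)
env.hold(.2)
s=env.read_state(); print("w",s["width"],s["force"],s["tool_pos"],s["time_s"])
im=viewer.camera("scene"); cv2.imwrite("pics/scene3.png",im); crop(im,160,90,120,90,6,"pics/g2.png")
im=viewer.camera("top"); cv2.imwrite("pics/top3.png",im); crop(im,255,165,100,80,8,"pics/g3.png")
E
```

```text
False [587.86 279.31 141.31]
w 21.449498603910033 [-0.53  0.69  0.39]
w 21.304155128322318 [-0.32  0.13 -2.63] [586.84 278.91 261.05]
w 21.293760467903567 [ 0.15 -0.08 -1.54] [ 581.98 -257.5   262.  ] 19.4583
```

View pics/g1.png

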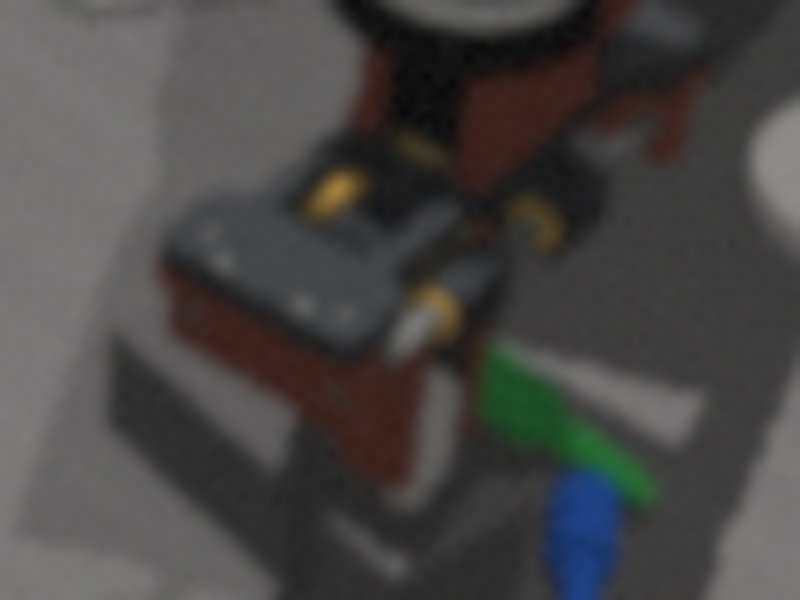

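View pics/g2.png

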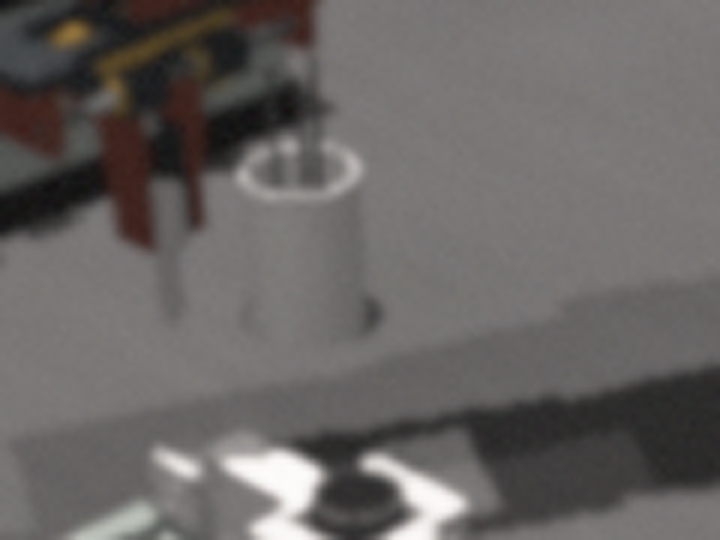

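The pin is held at width 21.3 mm and hangs vertical, with its nose at g2 crop (172,318). In g1 the green look-alike appears tipped over behind the gripper. I'll check the nose position and that area.

```bash
python3 - <<'E'
from meas import *
np.set_printoptions(precision=2,suppress=True)
for z in (132,150,170): print(z, (proj("scene",[[*hole,z]])[0]-[160,90]+.5)*6-.5)
im=cv2.imread("pics/scene3.png"); crop(im,270,215,100,75,8,"pics/a.png")
im=cv2.imread("pics/top3.png"); crop(im,135,170,80,60,10,"pics/b.png")
im=cv2.imread("pics/top2.png"); crop(im,135,170,80,60,10,"pics/c.png")
a=cv2.hconcat([cv2.resize(cv2.imread(f"pics/{n}.png"),(390,300)) for n in "ab"]);cv2.imwrite("pics/ab.png",a)
E
```

```text
132 [170.22 324.88]
150 [167.07 293.49]
170 [163.52 258.04]
```

View pics/ab.png

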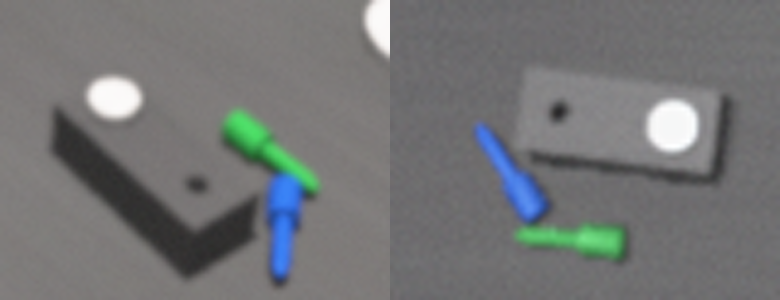

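View pics/g3.png

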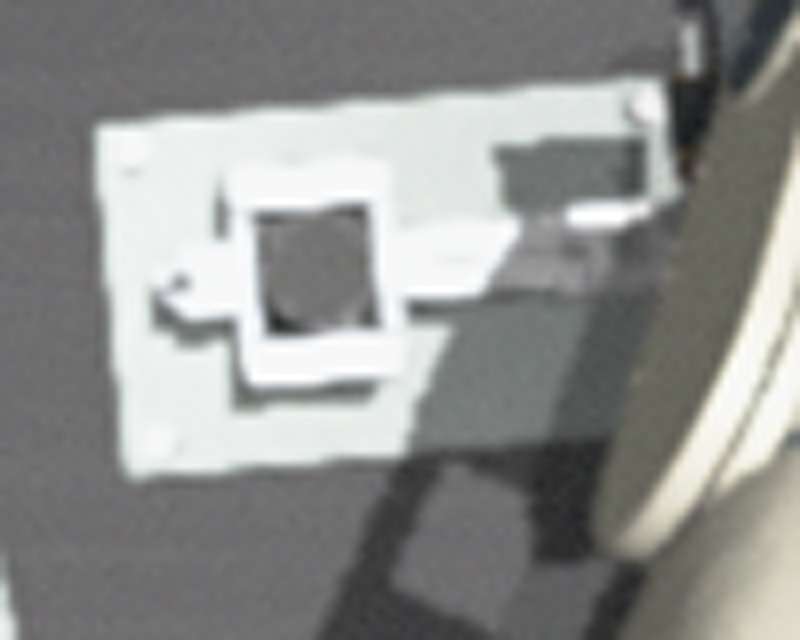

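View pics/c.png

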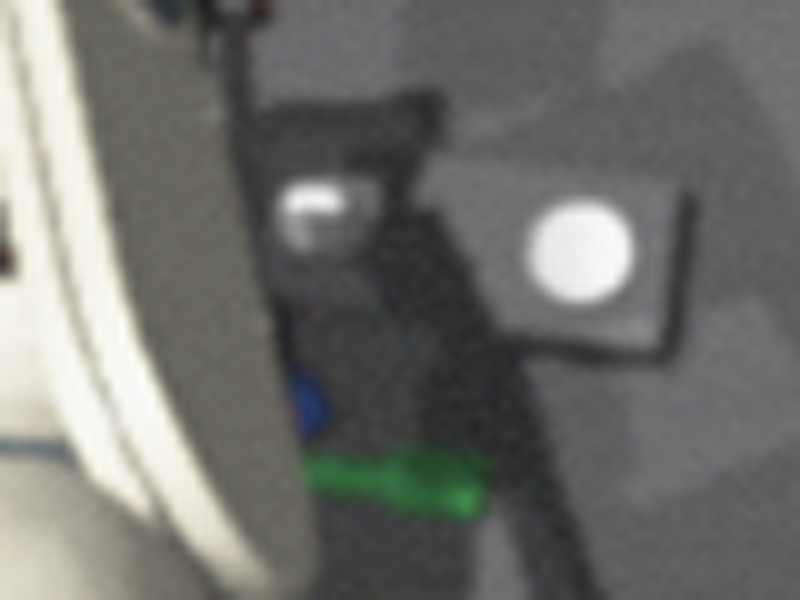

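```bash
python3 - <<'E'
from meas import *
im=cv2.imread("pics/top1.png"); crop(im,135,170,80,60,10,"pics/d.png")
E
```

```text
(no output)
```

View pics/d.png

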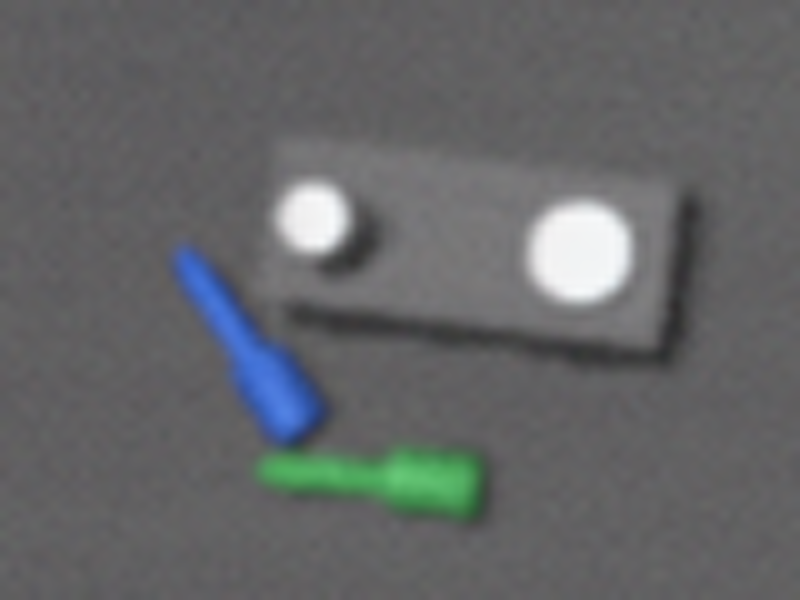

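The look-alikes had already toppled at 7.8 s, when the arm was still over the jig, so they fell on their own. The pin position agrees with the prediction, so I'll insert.

```bash
python3 - <<'E'
from h import *
np.set_printoptions(precision=2,suppress=True)
env.move_l([*hole,195],rate=120); env.hold(.2)
st=env.move_l([*hole,141],rate=35,f_stop=10); env.hold(.1)
s=env.read_state(); print(st,s["tool_pos"],s["force"],s["wrist_torque"],s["width"],s["time_s"])
E
```

```text
True [ 581.94 -258.17  142.57] [-0.21  0.32  5.67] [0.05 0.14 0.04] 21.458786020550466 21.975
```

It stopped at TCP z 142.6, against 142.5 predicted for a seated knob. I'll release, lift and check.

```bash
python3 - <<'E'
from h import *
np.set_printoptions(precision=2,suppress=True)
set_gripper(50)
env.move_l([*hole,215],rate=150)
env.move_l([*(hole+[-110,190]),260],rate=250)
im=viewer.camera("scene"); cv2.imwrite("pics/scene4.png",im); crop(im,160,140,100,80,8,"pics/h1.png")
im=viewer.camera("top"); cv2.imwrite("pics/top4.png",im); crop(im,255,165,100,80,8,"pics/h2.png")
print(env.read_state()["time_s"],env.read_state()["width"])
E
```

```text
24.4 50.25964724867134
```

View pics/h1.png

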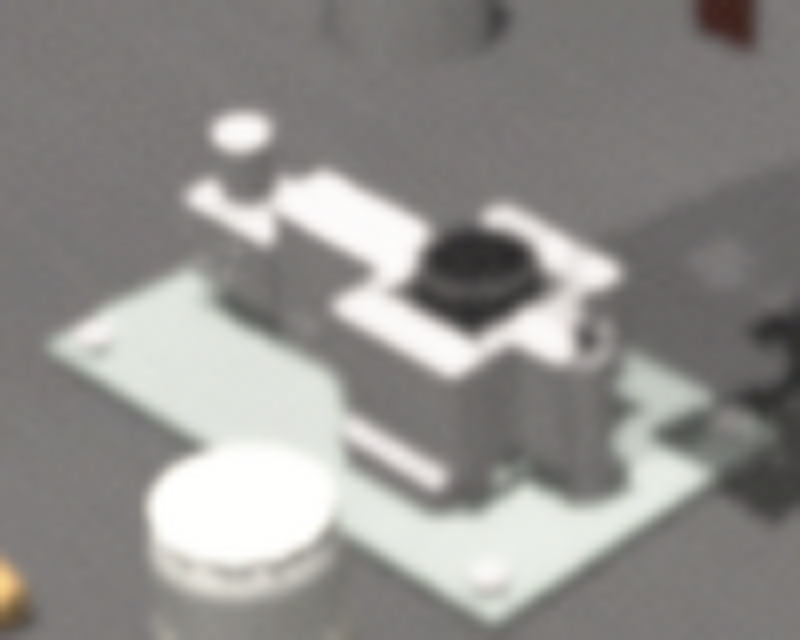

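View pics/h2.png

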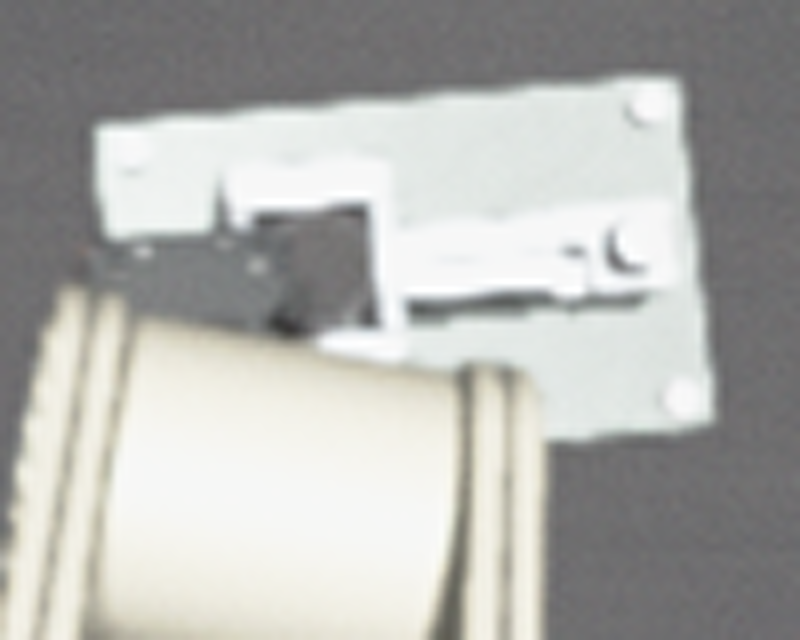

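The pin is seated and upright, with the knob top at h1 crop (243,132). Now the height check, then the squeeze.

```bash
python3 - <<'E'
from meas import *
np.set_printoptions(precision=2,suppress=True)
s=cv2.imread("pics/scene4.png"); k,e=blob(s,cv(160,140,8,(243,132)),4,200); print("knob top at z=88:",onz("scene",k,88),"hole",hole)
env.move_l([*seam,200],rot=down(YAW),rate=200)
st=env.move_l([*seam,130],rate=80,f_stop=12); env.hold(.2)
s=env.read_state(); print(st,s["tool_pos"],s["force"],s["width"])
if not st:
    set_gripper(10); env.hold(.3)
    s=env.read_state(); print(s["tool_pos"],s["force"],s["wrist_torque"],s["width"],s["time_s"])
    im=viewer.camera("scene"); crop(im,150,100,120,90,6,"pics/k1.png")
E
```

```text
knob top at z=88: [ 580.36 -257.59   88.  ] hole [ 581.9 -257.9]
False [ 576.16 -194.25  130.56] [ 0.15 -0.1   0.03] 49.83889807293706
[ 575.39 -194.21  130.03] [-6.1  -1.25  4.08] [-0.29  0.97  0.27] 27.911293472788845 27.425
```

View pics/k1.png

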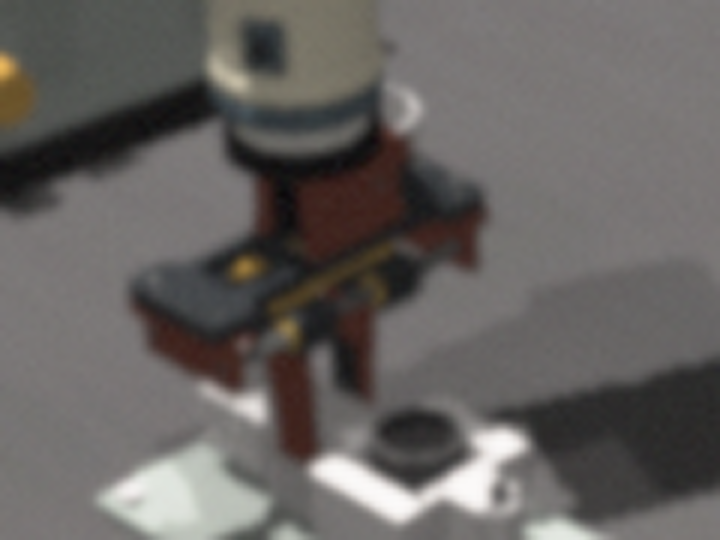

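The width is 27.9 mm, matching the 28 mm flange pair. The grip is 30 N with only 6 N of side imbalance, so both flanges are pressed well over 5 N. The grasp point is at z 69, which is 6 mm below the seam top. I'll hand it in.

```bash
python3 - <<'E'
from h import *
np.set_printoptions(precision=2,suppress=True)
env.hold(.3); s=env.read_state(); print(s["force"],s["width"],s["tool_pos"],s["time_s"])
print(workorder.sign_off())
E
```

```text
[-5.35 -1.66  5.21] 28.005430397124606 [ 575.39 -194.21  130.02] 27.775
the job is handed in; nothing more can be done
None
```

The job is handed in at about 28 s: the jig is shut, the lock pin is through fork and tongue, and the gripper is still squeezing the two flanges from above. The sign-off gave no verdict.

**Last checks**
- **Jig:** both pushes stopped against the hard stop, and both views show the flanges meeting with no visible gap. I did not measure the jaw angle itself.
- **Pin:** the insertion stopped at TCP z 142.6 mm, against 142.5 mm predicted for a seated knob. Afterwards the camera put the knob within about 1.6 mm of the hole axis. That is inside the 5 mm limit and the 2 mm calibration error.
- **Squeeze:** the fingers are 28.0 mm apart on the 28 mm flange pair. The grasp point is about 6 mm below the flange top. The 30 N grip has a side imbalance of about 5 N, so each flange should be pressed well over 5 N; I inferred this and did not measure it per flange.
- **Short pin and bystanders:** the short pin was still in the rack in the last picture of it, taken before the insertion. I saw no bystander disturbed, but I did not measure their positions at the end.

**One anomaly:** the blue and green look-alike pins, standing on their noses, were lying on the table in a picture at 7.8 s. The arm was over the jig at that moment; it had started beyond them and I took no picture in between. I take it they fell on their own. They were never gripped, and the later pictures show them lying in the same place.

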